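# Lock the coaxial dial with its inner knob and start the unit

## Task

The grey bench controller has a two-part dial: turn only the small metal wing knob in its middle clockwise until it comes up against its stop and is finger-tight, but do not force it, and leave the black outer setting ring exactly as it is. Then press the white start button on the front of the controller fully down, and let go. Leave the beaker, petri dish and dropper bottle beside it undisturbed.

Things in the scene. Friction and masses are not known exactly. Their poses are not given: they have to be found in the camera images.
- unit: Grey bench controller with aluminium top plate, 134 x 114 x 56 mm, fixed to the table, turned up to 0.35 rad. Origin under the centre of its box, on the table; x axis points to its rear (away from the robot), z up. The dial's vertical axis is 25 mm behind the box centre (+x), the start button 46 mm in front of it (-x).
- knob_top (a point): Centre of the top of the inner lock knob, on the dial's axis, 95 mm above the table; turns with the knob. Bare metal wing 28 mm long (point's x axis), 11 mm thick (point's y axis), 21 mm tall, its lower edge 2 mm above the outer ring; under it a hub 21 mm in diameter, 4 mm tall. Turns clockwise from above by 0.45 to 1.1 rad to a hidden springy stop; its pose does not tell the stop's angle.
- ring_mark (a point): White mark at the edge of the outer setting ring, 30 mm from the dial's axis, 72 mm above the table. Black knurled ring, 64 mm in diameter at its foot, 60 mm above, 16 mm tall, flat top 72 mm above the table. It stands at any angle and turns very easily (0.025 Nm): a rubbing fingertip drags it. It must stay within 2.5 mm (0.08 rad) of where it stood.
- seat: Hidden stop inside the controller, origin on the dial's axis 28 mm above the table; its pose does not tell where the knob stops. Torque at the knob: 0.06 Nm running free; from the stop on it rises about 2 Nm per rad. Finger-tight from 0.22 Nm in all, over-forced above 0.46 Nm. Let go, it springs back about 0.1 rad but stays tight by friction; do not turn it back. It is loaded 20 mm from the axis.
- start (a joint): Travel of the start button: 0 up, 0.005 m fully down. White round button 22 mm in diameter on the controller's x axis, 46 mm in front of the box centre, its top 77 mm above the table when up; spring return, fully down at about 4 N.
- beaker: Small glass beaker, 53 mm in diameter, 64 mm tall, standing empty right of the controller. Origin under its centre.
- petri: Closed petri dish, 91 mm in diameter, 16 mm tall, lying right of the controller. Origin under its centre.
- dropper: Brown dropper bottle, 37 mm in diameter, 102 mm tall, standing behind the controller. Origin under its centre.
Not all that is in view belongs to the job. There is more than one size of the unit; the one meant has the size given above.

How it is judged:
By the outcome, as a careful person would: the job done as asked, in the order asked, and still so for the second after the job is handed in, with the robot touching nothing.
It also fails if it takes over 70 s, if anything falls off the work surface, if the arm or the gripper's body presses on something with over 40 N, if the wrist force passes 120 N, or if a joint passes its speed limit or range.

## Robot

A 6-joint arm with a two-finger parallel gripper is mounted at the origin on a cart in front of the work surface, level with it; the furniture and walls round the work are solid. World frame = base frame: x ahead of the robot, y to its left, z up, the work surface at z = 0. Lengths are in m, angles in rad, forces in N, time in s.
With the tool pointing down it reaches from about 0.35 to 0.775 m from the base axis. Payload 7.3 kg.
Tool frame: the origin (TCP) lies between the finger pads; the fingertips stand 8 mm ahead of it and the grasp point (between the pads) lies 11 mm behind it (robot.nose_length is the distance from the TCP to the fingertips, in m); z points along the fingers, y is the line along which they close (so a half turn about z gives the same grasp; the last joint's range is limited). The gripper opens to 92 mm and grips with 3 to 60 N. Pads are 19 mm wide; open, the fingers measure 130 mm over their backs; the gripper's body (75 mm by 190 mm) begins 47 mm behind the grasp point.
Start: joints at [-1.318, 0.342, 1.524, -0, 1.275, -0.146], TCP at [0.204, -0.484, 0.235] pointing down, gripper open.
Joint ranges: [-2.53, 2.53], [-0.77, 2.02], [0.04, 2.7], [-1, 4.14], [0.28, 2.66], [-3.11, 3.11]. Speed limits (rad/s): [2.57, 2.57, 3.14, 3.14, 3.14, 3.14].

## Interface

Orientations are given as [roll, pitch, yaw] about the fixed x, y, z axes, in that order (R = Rz(yaw) Ry(pitch) Rx(roll)).
In Python, from cell import robot gives the robot as it stands. The module is installed in compiled form; this text tells all that it offers.
- The arm moves only by the shell command python3 -m jog 'ROWS' [FORCE]. ROWS is JSON, a list that holds one entry, the list of rows, each a list of 5 numbers: the gripper's target within -1 to 1 (fully open at 1, half-way at 0, shut at -1), then the shift along the tool's x, y, z in m, then the turn about the tool's z in rad. A call has 1 to 5 rows; each row is the pose to reach, as a shift and turn from the pose commanded when the call began, along the tool's axes at that moment; what a row does not reach only later rows make up. A row lasts 1/12 s, in which the tool goes at most 41.7 mm and 7.16 degrees, less where a joint would pass 70% of its speed; a pose out of reach is approached as far as the arm can. A call with a gripper value outside its range is refused whole. The fingers move at their own pace and stop on an object; FORCE is the grip in N (left out, the last holds). Time passes only in rows, so rows that repeat a pose let the fingers close. It gives the time, the measured TCP pose, the force, the opening and the grip force at its end, in the units of the state.
- robot.observe(): the state, without advancing time (a new reading comes with each control period).
- robot.read_camera(name): name is "side" or "top"; returns the picture (480x640x3 uint8, red, green, blue); there is no depth.
- robot.camera_model(name): a dict with "camera_matrix" (3x3 intrinsics, pixels), "position" and "attitude" of the camera in the world. Camera axes: x right, y down, z forward; pixel columns grow to the right and rows downward; lengths in m; the calibration is good to about 2 mm. A picture is of the moment at which its call begins. camera_model takes no time and is no camera call.
- robot.hand_in(): hands the job in; it is judged then, once.
The state is a dict: "time": time; "qpos": joint angles; "qvel": joint speeds; "joint_efforts": joint torques, N m; "tool_pos": TCP position; "tool_rot": TCP orientation; "contact_force": force on the tool from outside, world axes, zero at the start; "torque": the same for the moment, N m; "opening": finger opening in m; "grip_force": force on a finger pad.
Only numpy, scipy, OpenCV 4.12 (cv2) and the standard library are available. Lean on these libraries where they do the work, as an engineer would, in place of code of your own. Each camera call takes 0.05 s, during which the arm holds its last target. There are 200 camera calls.

## Working session

There is one attempt and no reset: what is moved stays moved. The work goes in short steps, Python scripts to look and compute and a shell command to move; the robot and the scene stay as the last step left them, time stands still between calls to the robot, and variables do not carry over. Pictures are saved under pics/ and viewed, at most 10 in all, crops included, and the job is handed in when it is done.

```bash
mkdir -p pics; python3 - <<'E'
from cell import robot
import cv2,numpy as np
for n in("top","side"):
    im=robot.read_camera(n);cv2.imwrite(f"pics/{n}0.png",im[:,:,::-1])
    m=robot.camera_model(n);print(n,m)
o=robot.observe();print(o['time'],o['tool_pos'],o['tool_rot'],o['opening'])
E
```

```text
top {'camera_matrix': array([[590.44190298,   0.        , 326.58115404],
       [  0.        , 590.44190298, 237.99946334],
       [  0.        ,   0.        ,   1.        ]]), 'position': array([ 0.5349353 , -0.21158875,  1.00469127]), 'attitude': array([-3.10123346e+00, -1.17344565e-04, -1.56652143e+00])}
side {'camera_matrix': array([[485.54278354,   0.        , 315.35534826],
       [  0.        , 485.54278354, 240.65972147],
       [  0.        ,   0.        ,   1.        ]]), 'position': array([ 0.34515234, -0.66086219,  0.74912529]), 'attitude': array([-2.48559363, -0.0077812 , -0.47960393])}
0.1 [ 0.20379627 -0.48346742  0.2341293 ] [-3.14025877e+00 -1.87920262e-04  3.98774348e-01] 0.09190809115622198
```

View pics/top0.png

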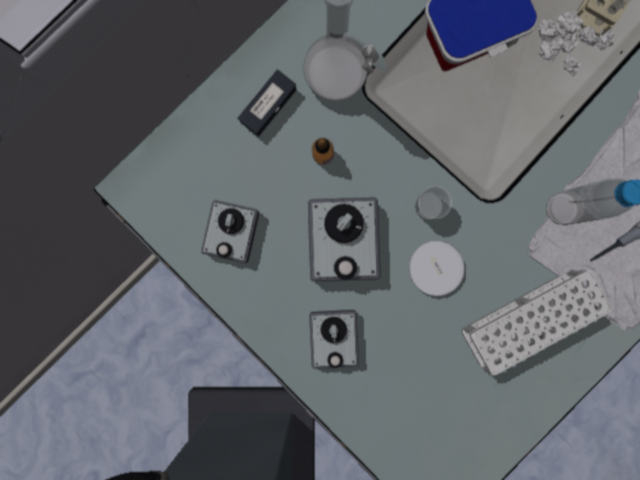

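View pics/side0.png

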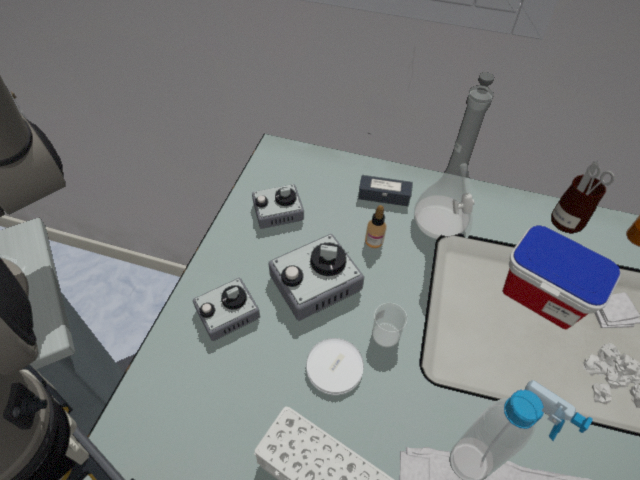

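The middle, largest controller is the unit: dial near (345,223) and button near (345,267) in the top view. I'll enlarge both views.

```bash
cat >h.py <<'E'
from cell import robot
import cv2,numpy as np
from scipy.spatial.transform import Rotation as R
def ray(n,u,v):
    m=robot.camera_model(n);d=R.from_euler('xyz',m['attitude']).as_matrix()@np.linalg.inv(m['camera_matrix'])@[u,v,1]
    return m['position'],d
def at(n,u,v,z):
    p,d=ray(n,u,v);return (p+d*(z-p[2])/d[2])[:2]
def proj(n,P):
    m=robot.camera_model(n);c=m['camera_matrix']@(R.from_euler('xyz',m['attitude']).as_matrix().T@(np.array(P)-m['position']));return c[:2]/c[2]
def crop(n,u,v,w,h,s):
    im=robot.read_camera(n)[v:v+h,u:u+w,::-1];return cv2.resize(im,None,fx=s,fy=s,interpolation=cv2.INTER_CUBIC)
E
python3 - <<'E'
from h import *
a=crop("top",298,190,95,100,6);b=crop("side",260,225,110,100,6)
cv2.imwrite("pics/ct.png",a);cv2.imwrite("pics/cs.png",b)
E
```

```text
(no output)
```

View pics/ct.png

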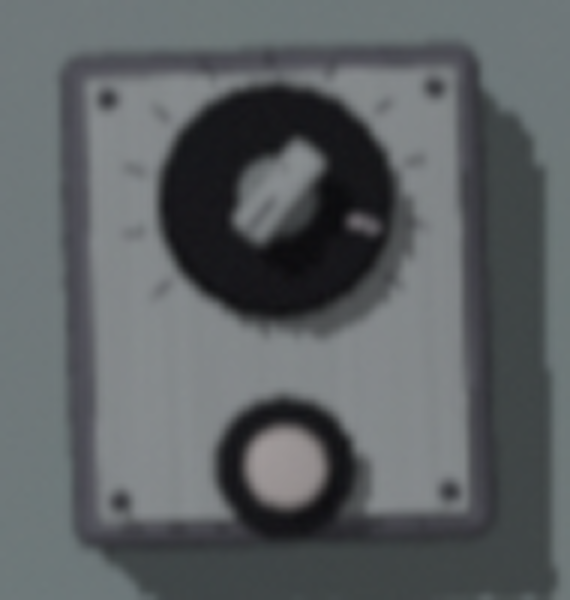

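View pics/cs.png

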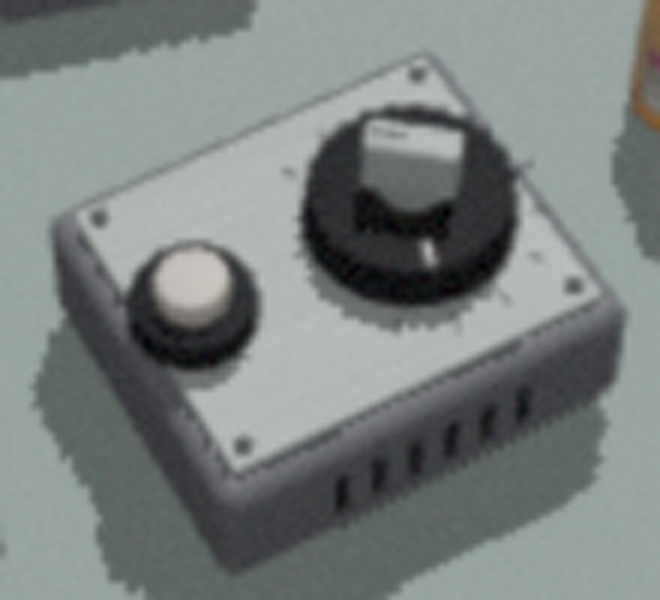

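```bash
python3 - <<'E'
from h import *
f=lambda u,v,z:at("top",298+(u+.5)/6-.5,190+(v+.5)/6-.5,z)
g=lambda u,v,z:at("side",260+(u+.5)/6-.5,225+(v+.5)/6-.5,z)
k=f(281,191,.095);r=f(276,200,.070);b=f(286,466,.077);e1=f(314,150,.095);e2=f(248,232,.095);m=f(362,222,.072)
print(k,r,b,e1,e2,m);print(np.linalg.norm(e1-e2),np.arctan2(*(e1-e2)[::-1]),np.linalg.norm(r-b),np.arctan2(*(r-b)[::-1]),np.linalg.norm(m-r))
print(g(414,137,.095),g(192,275,.077), g(428,255,.072),[g(*p,.095) for p in((370,120),(465,128),(460,160),(362,150))])
# tool frame
o=robot.observe();print(R.from_euler('xyz',o['tool_rot']).as_matrix().round(3))
E
```

```text
[ 0.59740723 -0.2389615 ] [ 0.59673482 -0.2383994 ] [ 0.52658134 -0.24103113] [ 0.60801778 -0.24742351] [ 0.58680662 -0.23050742] [ 0.59088768 -0.26103794]
0.02713055727634778 -0.6732203198728022 0.07020282936007147 0.03749629449727908 0.023381456677877586
[ 0.59518689 -0.2393929 ] [ 0.52434734 -0.24175531] [ 0.58772979 -0.26286656] [array([ 0.58700324, -0.22847913]), array([ 0.60945382, -0.24315798]), array([ 0.60278962, -0.25228796]), array([ 0.58009333, -0.23675064])]
[[ 0.922  0.388 -0.   ]
 [ 0.388 -0.922  0.001]
 [ 0.    -0.001 -1.   ]]
```

```bash
python3 -m jog '[[[-0.1,0.04,-0.006,0,0],[-0.1,0.08,-0.013,0,0],[-0.1,0.12,-0.019,0,0],[-0.1,0.16,-0.026,0,0],[-0.1,0.2,-0.032,0,0]]]' 10
python3 -m jog '[[[-0.1,0.04,-0.006,0,0],[-0.1,0.08,-0.013,0,0],[-0.1,0.12,-0.019,0,0],[-0.1,0.16,-0.026,0,0],[-0.1,0.2,-0.032,0,0]]]'
python3 -m jog '[[[-0.1,0.04,-0.006,0,-0.12],[-0.1,0.057,-0.009,0,-0.24],[-0.1,0.057,-0.009,0,-0.36],[-0.1,0.057,-0.009,0,-0.48],[-0.1,0.057,-0.009,0,-0.6]]]'
python3 -m jog '[[[-0.1,0,0,0,-0.12],[-0.1,0,0,0,-0.24],[-0.1,0,0,0,-0.36],[-0.1,0,0,0,-0.48],[-0.1,0,0,0,-0.6]]]'
python3 -m jog '[[[-0.1,0,0,0,-0.12],[-0.1,0,0,0,-0.24],[-0.1,0,0,0,-0.36],[-0.1,0,0,0,-0.48],[-0.1,0,0,0,-0.6]]]'
python3 -m jog '[[[-0.1,0,0,0,-0.12],[-0.1,0,0,0,-0.24],[-0.1,0,0,0,-0.29],[-0.1,0,0,0,-0.29],[-0.1,0,0,0,-0.29]]]'
```

```text
time: 0.62
tool_pos: [0.377, -0.3753, 0.2347]
tool_rot: [-3.141, 0.0, 0.398]
contact_force: [1.4, -0.5, -0.7]
opening: 0.063
grip_force: 0.0
time: 1.03
tool_pos: [0.549, -0.2679, 0.2346]
tool_rot: [-3.141, 0.0, 0.399]
contact_force: [0.0, -0.7, 0.6]
opening: 0.0413
grip_force: 0.0
time: 1.45
tool_pos: [0.597, -0.2384, 0.234]
tool_rot: [-3.141, 0.0, 1.006]
contact_force: [-0.5, 0.5, 0.8]
opening: 0.0416
grip_force: 0.0
time: 1.87
tool_pos: [0.5966, -0.239, 0.2343]
tool_rot: [-3.141, -0.0, 1.605]
contact_force: [0.1, -0.0, 0.3]
opening: 0.0412
grip_force: 0.0
time: 2.28
tool_pos: [0.5966, -0.239, 0.2343]
tool_rot: [-3.141, -0.001, 2.205]
contact_force: [0.1, 0.1, -0.3]
opening: 0.0411
grip_force: 0.0
time: 2.7
tool_pos: [0.5966, -0.239, 0.2344]
tool_rot: [-3.142, -0.0, 2.487]
contact_force: [0.1, 0.1, -0.2]
opening: 0.0411
grip_force: 0.0
```

```bash
python3 -m jog '[[[-0.1,0,0,0.03,0],[-0.1,0,0,0.06,0],[-0.1,0,0,0.09,0],[-0.1,0,0,0.12,0],[-0.1,0,0,0.12,0]]]'
python3 - <<'E'
from h import *
cv2.imwrite("pics/cs2.png",crop("side",260,205,110,100,6))
E
```

```text
time: 3.12
tool_pos: [0.5933, -0.2373, 0.1082]
tool_rot: [-3.14, -0.012, 2.487]
contact_force: [-1.1, 0.7, -0.6]
opening: 0.0412
grip_force: 0.0
```

View pics/cs2.png

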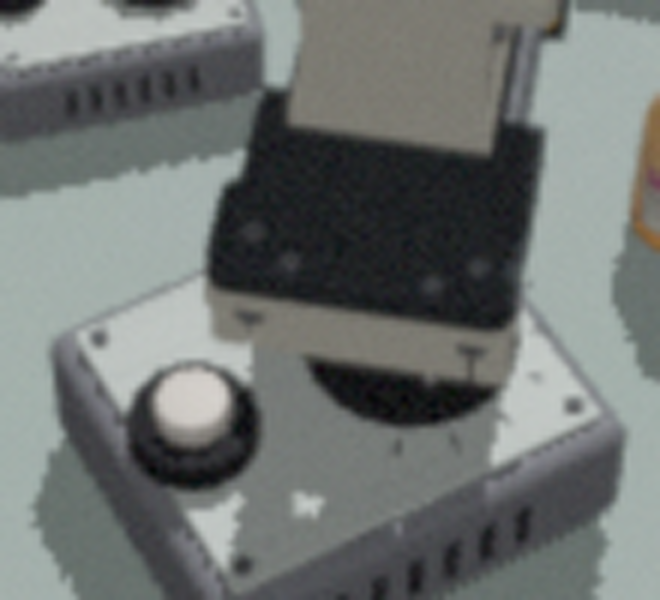

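The gripper body hides the fingertips and the dial, and nothing has been touched. I'll let the arm settle and read the pose.

```bash
python3 -m jog '[[[-0.1,0,0,0,0],[-0.1,0,0,0,0],[-0.1,0,0,0,0]]]'
```

```text
time: 3.42
tool_pos: [0.5978, -0.2397, 0.1172]
tool_rot: [3.141, 0.004, 2.488]
contact_force: [0.7, 0.1, 0.6]
opening: 0.0412
grip_force: 0.0
```

```bash
python3 -m jog '[[[-0.1,0,0,0.004,0],[-0.1,0,0,0.008,0],[-0.1,0,0,0.012,0],[-0.1,0,0,0.016,0],[-0.1,0,0,0.016,0]]]'
python3 -m jog '[[[-0.1,0,0,0.003,0],[-0.1,0,0,0.006,0],[-0.1,0,0,0.009,0],[-0.1,0,0,0.009,0],[-0.1,0,0,0.009,0]]]'
python3 -m jog '[[[-0.1,0,0,0.00,0],[-0.1,0,0,0,0],[-0.1,0,0,0,0]]]'
```

```text
time: 3.83
tool_pos: [0.5961, -0.2388, 0.0975]
tool_rot: [-3.141, -0.002, 2.489]
contact_force: [-1.1, 0.2, -1.3]
opening: 0.0413
grip_force: 0.0
time: 4.25
tool_pos: [0.5966, -0.239, 0.0895]
tool_rot: [-3.141, -0.0, 2.489]
contact_force: [1.4, -0.0, 0.1]
opening: 0.0415
grip_force: 0.0
time: 4.5
tool_pos: [0.5968, -0.2391, 0.0899]
tool_rot: [3.142, 0.0, 2.489]
contact_force: [-0.3, 0.4, -0.6]
opening: 0.0412
grip_force: 0.0
```

```bash
python3 -m jog '[[[-0.1,0,0,0.002,0],[-0.1,0,0,0.004,0],[-0.1,0,0,0.005,0],[-0.1,0,0,0.005,0],[-0.1,0,0,0.005,0]]]'
python3 -m jog '[[[-0.8,0,0,0,0],[-0.9,0,0,0,0],[-1,0,0,0,0],[-1,0,0,0,0],[-1,0,0,0,0]]]' 6
python3 -m jog '[[[-1,0,0,0,0],[-1,0,0,0,0],[-1,0,0,0,0]]]' 6
python3 -m jog '[[[-1,0,0,0,0],[-1,0,0,0,0],[-1,0,0,0,0]]]' 25
python3 -c "
from cell import robot
o=robot.observe();print(o['torque'],o['joint_efforts'],o['qpos'])"
```

```text
time: 4.92
tool_pos: [0.5966, -0.239, 0.0845]
tool_rot: [-3.142, -0.0, 2.489]
contact_force: [-0.0, -0.1, -0.1]
opening: 0.0411
grip_force: 0.0
time: 5.33
tool_pos: [0.5967, -0.2391, 0.0848]
tool_rot: [-3.142, 0.0, 2.489]
contact_force: [-0.3, -0.7, 0.5]
opening: 0.0127
grip_force: 0.0
time: 5.58
tool_pos: [0.5966, -0.2393, 0.0848]
tool_rot: [-3.141, 0.0, 2.489]
contact_force: [-0.3, -0.5, 1.0]
opening: 0.0109
grip_force: 6.0
time: 5.83
tool_pos: [0.5966, -0.2392, 0.0848]
tool_rot: [-3.141, 0.0, 2.489]
contact_force: [-0.7, -1.3, 0.2]
opening: 0.0105
grip_force: 25.0
[-0.20384101  0.1011168  -0.04809493] [ 1.10049002e+00 -5.70557177e+01 -2.18862963e+01  4.54643453e-01
 -2.51727167e-02 -1.89979520e-02] [-5.00368732e-01  6.93423546e-01  1.35992246e+00 -2.79494091e-04
  1.08817011e+00 -1.41819636e+00]
```

```bash
cat >t.py <<'E'
from cell import robot
o=robot.observe();print("TORQUE",o['torque'].round(3),"yaw",round(o['tool_rot'][2],3),"j6",round(o['joint_efforts'][5],3),flush=True)
E
t(){ python3 t.py; }
python3 -m jog '[[[-1,0,0,0,0.03],[-1,0,0,0,0.06],[-1,0,0,0,0.09],[-1,0,0,0,0.12],[-1,0,0,0,0.12]]]'|grep -E 'pos|open|grip'; t
python3 -m jog '[[[-1,0,0,0,0.03],[-1,0,0,0,0.06],[-1,0,0,0,0.09],[-1,0,0,0,0.12],[-1,0,0,0,0.12]]]'|grep -E 'pos|open|grip'; t
python3 -m jog '[[[-1,0,0,0,0.03],[-1,0,0,0,0.06],[-1,0,0,0,0.09],[-1,0,0,0,0.12],[-1,0,0,0,0.12]]]'|grep -E 'pos|open|grip'; t
```

```text
tool_pos: [0.5965, -0.2394, 0.0848]
opening: 0.0104
grip_force: 25.0
TORQUE [-0.347  0.176  0.086] yaw 2.368 j6 0.47
tool_pos: [0.5964, -0.2395, 0.0848]
opening: 0.0112
grip_force: 25.0
TORQUE [-0.414  0.347  0.035] yaw 2.249 j6 0.474
tool_pos: [0.5963, -0.2395, 0.0848]
opening: 0.0109
grip_force: 25.0
TORQUE [-0.627  0.474  0.064] yaw 2.129 j6 0.477
```

```bash
t(){ python3 t.py; }
python3 -m jog '[[[-1,0,0,0,0.03],[-1,0,0,0,0.06],[-1,0,0,0,0.06]]]'|grep -E 'pos|open|force'; t
python3 -m jog '[[[-1,0,0,0,0.03],[-1,0,0,0,0.06],[-1,0,0,0,0.06]]]'|grep -E 'pos|open|force'; t
```

```text
tool_pos: [0.5963, -0.2396, 0.0848]
contact_force: [-3.2, -3.5, 1.2]
opening: 0.011
grip_force: 25.0
TORQUE [-0.637  0.556  0.033] yaw 2.069 j6 0.445
tool_pos: [0.5962, -0.2396, 0.0848]
contact_force: [-4.1, -4.0, 2.5]
opening: 0.0108
grip_force: 25.0
TORQUE [-0.695  0.601  0.075] yaw 2.009 j6 0.445
```

```bash
t(){ python3 t.py; }
python3 -m jog '[[[-1,0,0,0,0.03],[-1,0,0,0,0.06],[-1,0,0,0,0.06]]]'|grep -E 'open|contact_force'; t
python3 -m jog '[[[-1,0,0,0,0.02],[-1,0,0,0,0.04],[-1,0,0,0,0.04]]]'|grep -E 'open|contact_force'; t
```

```text
contact_force: [-4.8, -4.0, 1.5]
opening: 0.0109
TORQUE [-0.727  0.602 -0.002] yaw 1.949 j6 0.445
contact_force: [-4.3, -4.7, 2.7]
opening: 0.0109
TORQUE [-0.71   0.677  0.025] yaw 1.91 j6 0.32
```

```bash
t(){ python3 t.py; }
python3 -m jog '[[[-1,0,0,0,0.02],[-1,0,0,0,0.04],[-1,0,0,0,0.04]]]'|grep -E 'open|contact_force'; t
```

```text
contact_force: [-5.2, -4.3, 1.7]
opening: 0.0111
TORQUE [-0.755  0.698  0.067] yaw 1.87 j6 0.32
```

```bash
t(){ python3 t.py; }
python3 -m jog '[[[-1,0,0,0,0.02],[-1,0,0,0,0.04],[-1,0,0,0,0.04]]]'|grep -E 'open|contact_force'; t
python3 -m jog '[[[-1,0,0,0,0.02],[-1,0,0,0,0.04],[-1,0,0,0,0.04]]]'|grep -E 'open|contact_force'; t
```

```text
contact_force: [-4.1, -4.6, 2.8]
opening: 0.0111
TORQUE [-0.743  0.787  0.08 ] yaw 1.83 j6 0.32
contact_force: [-4.7, -4.5, 1.9]
opening: 0.0108
TORQUE [-0.745  0.817  0.065] yaw 1.79 j6 0.32
```

```bash
t(){ python3 t.py; }
python3 -m jog '[[[-1,0,0,0,0.02],[-1,0,0,0,0.04],[-1,0,0,0,0.04]]]'|grep -E 'open|contact_force'; t
```

```text
contact_force: [-4.4, -4.4, 2.3]
opening: 0.0109
TORQUE [-0.803  0.774  0.073] yaw 1.75 j6 0.32
```

```bash
t(){ python3 t.py; }
python3 -m jog '[[[-1,0,0,0,0.02],[-1,0,0,0,0.04],[-1,0,0,0,0.04]]]'|grep -E 'open|contact_force'; t
python3 -m jog '[[[-1,0,0,0,0.02],[-1,0,0,0,0.04],[-1,0,0,0,0.04]]]'|grep -E 'open|contact_force'; t
```

```text
contact_force: [-4.1, -4.4, 2.8]
opening: 0.0108
TORQUE [-0.737  0.857  0.13 ] yaw 1.71 j6 0.37
contact_force: [-5.7, -4.3, 2.1]
opening: 0.0111
TORQUE [-0.77   0.849  0.161] yaw 1.67 j6 0.436
```

```bash
t(){ python3 t.py; }
python3 -m jog '[[[-1,0,0,0,0.02],[-1,0,0,0,0.04],[-1,0,0,0,0.04]]]'|grep -E 'open|contact_force'; t
```

```text
contact_force: [-5.5, -3.8, 2.8]
opening: 0.0107
TORQUE [-0.759  0.867  0.221] yaw 1.63 j6 0.505
```

```bash
t(){ python3 t.py; }
python3 -m jog '[[[-1,0,0,0,0.02],[-1,0,0,0,0.03],[-1,0,0,0,0.03]]]'|grep -E 'open|contact_force'; t
python3 -m jog '[[[-1,0,0,0,0.01],[-1,0,0,0,0.02],[-1,0,0,0,0.02]]]'|grep -E 'open|contact_force'; t
```

```text
contact_force: [-6.2, -4.5, 3.0]
opening: 0.0107
TORQUE [-0.767  0.9    0.294] yaw 1.601 j6 0.445
contact_force: [-6.3, -3.6, 3.2]
opening: 0.011
TORQUE [-0.782  0.926  0.325] yaw 1.581 j6 0.459
```

```bash
python3 -m jog '[[[-0.3,0,0,0,0],[-0.3,0,0,0,0],[-0.3,0,0,0,0],[-0.3,0,0,0,0],[-0.3,0,0,0,0]]]'; python3 t.py
python3 -m jog '[[[-0.3,0,0,-0.01,0],[-0.3,0,0,-0.025,0],[-0.3,0,0,-0.045,0],[-0.3,0,0,-0.065,0],[-0.3,0,0,-0.085,0]]]'
python3 -m jog '[[[-1,0.03,0,-0.02,0],[-1,0.06,0,-0.03,0],[-1,0.1,0,-0.03,0],[-1,0.14,0,-0.03,0],[-1,0.18,0,-0.03,0]]]'; python3 -m jog '[[[-1,0,0,0,0],[-1,0,0,0,0],[-1,0,0,0,0],[-1,0,0,0,0]]]'
python3 - <<'E'
from h import *
a=crop("top",298,190,95,100,6);cv2.imwrite("pics/ct3.png",a)
E
```

```text
time: 10.75
tool_pos: [0.597, -0.2387, 0.0847]
tool_rot: [3.141, -0.0, 1.58]
contact_force: [0.5, 0.1, 0.4]
opening: 0.0317
grip_force: 0.0
TORQUE [-0.017 -0.126 -0.01 ] yaw 1.58 j6 -0.01
time: 11.17
tool_pos: [0.5968, -0.2389, 0.1714]
tool_rot: [3.141, 0.0, 1.579]
contact_force: [0.3, -0.3, 0.6]
opening: 0.0323
grip_force: 0.0
time: 11.58
tool_pos: [0.5952, -0.0575, 0.201]
tool_rot: [3.14, 0.0, 1.578]
contact_force: [0.8, -0.2, -0.4]
opening: 0.0039
grip_force: 0.0
time: 11.92
tool_pos: [0.5954, -0.0602, 0.2]
tool_rot: [3.141, 0.0, 1.578]
contact_force: [-0.6, 0.4, -0.5]
opening: 0.0001
grip_force: 0.0
```

View pics/ct3.png

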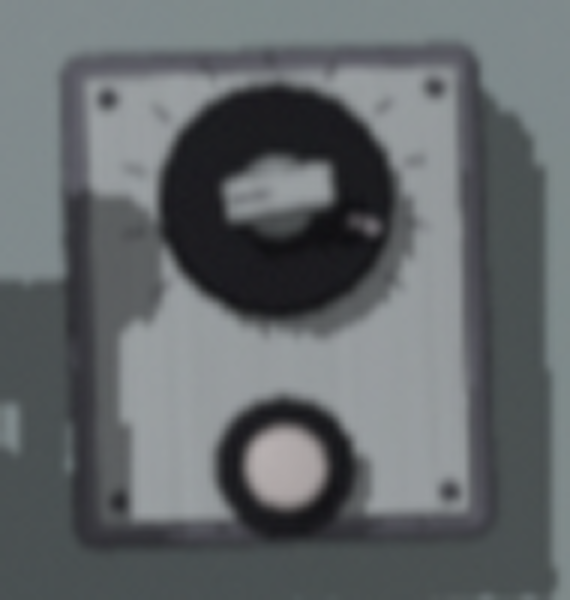

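Ring mark is still at (362,222), where it was before. The knob has turned to nearly level across the dial, about (225,195) to (332,180). Next is the button.

```bash
python3 -m jog '[[[-1,-0.04,-0.015,0,0],[-1,-0.08,-0.03,0,0],[-1,-0.12,-0.045,0,0],[-1,-0.16,-0.06,0,0],[-1,-0.181,-0.07,0,0]]]'
python3 -m jog '[[[-1,0,0,0.02,0],[-1,0,0,0.04,0],[-1,0,0,0.06,0],[-1,0,0,0.08,0],[-1,0,0,0.09,0]]]'; python3 -m jog '[[[-1,0,0,0.005,0],[-1,0,0,0.01,0],[-1,0,0,0.014,0],[-1,0,0,0.014,0],[-1,0,0,0.014,0]]]'
```

```text
time: 12.38
tool_pos: [0.5249, -0.2453, 0.1997]
tool_rot: [-3.141, 0.001, 1.575]
contact_force: [0.6, -0.3, 0.1]
opening: 0.0002
grip_force: 0.0
time: 12.8
tool_pos: [0.5251, -0.2415, 0.1073]
tool_rot: [-3.139, -0.002, 1.576]
contact_force: [-0.8, -0.3, -0.3]
opening: 0.0003
grip_force: 0.0
time: 13.22
tool_pos: [0.527, -0.2408, 0.0963]
tool_rot: [3.141, 0.001, 1.579]
contact_force: [0.1, -0.7, -0.2]
opening: 0.0002
grip_force: 0.0
```

```bash
python3 -m jog '[[[-1,0,0,0.003,0],[-1,0,0,0.006,0],[-1,0,0,0.009,0],[-1,0,0,0.011,0],[-1,0,0,0.011,0]]]'
python3 -m jog '[[[-1,0,0,0.001,0],[-1,0,0,0.002,0],[-1,0,0,0.003,0],[-1,0,0,0.003,0],[-1,0,0,0.003,0]]]'
```

```text
time: 13.63
tool_pos: [0.5267, -0.2406, 0.0844]
tool_rot: [-3.141, -0.0, 1.579]
contact_force: [-0.3, 0.1, 0.8]
opening: 0.0002
grip_force: 0.7
time: 14.05
tool_pos: [0.5267, -0.2406, 0.0819]
tool_rot: [3.142, 0.0, 1.579]
contact_force: [-1.6, 1.8, 1.9]
opening: 0.0007
grip_force: 1.5
```

```bash
python3 -m jog '[[[-1,0,0,0.001,0],[-1,0,0,0.001,0],[-1,0,0,0.001,0]]]'
```

```text
time: 14.3
tool_pos: [0.5267, -0.2406, 0.0808]
tool_rot: [3.142, 0.0, 1.579]
contact_force: [-1.8, 1.0, 3.5]
opening: 0.0
grip_force: 1.8
```

```bash
python3 -m jog '[[[-1,0,0,0.001,0],[-1,0,0,0.001,0],[-1,0,0,0.001,0]]]'; python3 -m jog '[[[-1,0,0,0.001,0],[-1,0,0,0.001,0],[-1,0,0,0.001,0]]]'
```

```text
time: 14.55
tool_pos: [0.5267, -0.2406, 0.0802]
tool_rot: [3.141, 0.0, 1.579]
contact_force: [-1.4, 2.3, 6.4]
opening: 0.0006
grip_force: 3.6
time: 14.8
tool_pos: [0.5268, -0.2407, 0.0801]
tool_rot: [3.141, 0.001, 1.579]
contact_force: [-4.4, 2.7, 14.0]
opening: 0.0004
grip_force: 6.6
```

Force has climbed to 14 N with the travel stalled, so the button is at its bottom stop. Release.

```bash
python3 -m jog '[[[-1,0,0,-0.005,0],[-1,0,0,-0.015,0],[-1,0,0,-0.03,0],[-1,0,0,-0.06,0],[-1,0,0,-0.09,0]]]'
python3 -m jog '[[[-1,0.04,0,0,0],[-1,0.08,0,0,0],[-1,0.12,0,0,0],[-1,0.16,0,0,0],[-1,0.18,0,0,0]]]'; python3 -m jog '[[[-1,0,0,0,0],[-1,0,0,0,0],[-1,0,0,0,0],[-1,0,0,0,0]]]'
python3 - <<'E'
from h import *
a=crop("top",298,190,95,100,5);b=crop("side",260,225,110,100,5);h=min(len(a),len(b));im=np.hstack([a[:h],b[:h]]);im=cv2.resize(im,(780,int(h*780/im.shape[1])));cv2.imwrite("pics/c4.png",im)
E
```

```text
time: 15.22
tool_pos: [0.5261, -0.2405, 0.169]
tool_rot: [-3.139, -0.001, 1.579]
contact_force: [0.9, -0.1, 0.1]
opening: 0.0004
grip_force: 0.0
time: 15.63
tool_pos: [0.5247, -0.057, 0.1691]
tool_rot: [-3.141, -0.001, 1.581]
contact_force: [0.4, 0.1, -0.4]
opening: 0.0005
grip_force: 0.0
time: 15.97
tool_pos: [0.5255, -0.0619, 0.1687]
tool_rot: [3.141, 0.001, 1.577]
contact_force: [-0.4, -0.2, -0.5]
opening: 0.0006
grip_force: 0.0
```

View pics/c4.png

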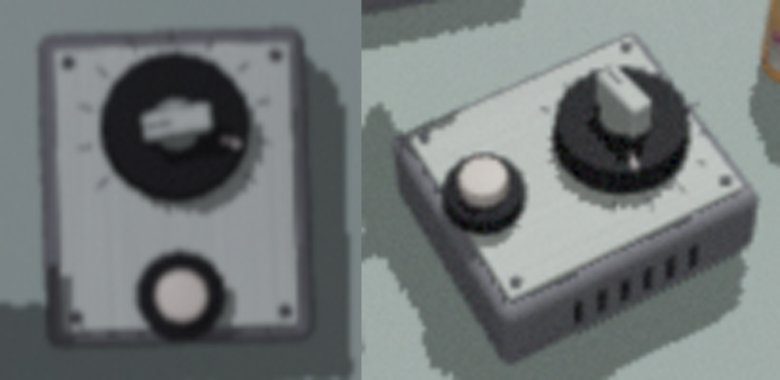

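The button at (180,295) is back up. The ring mark at (232,142) hasn't moved and the knob is still turned.

```bash
python3 -c "
from cell import robot
print(robot.hand_in())"
```

```text
the job is handed in; nothing more can be done
None
```

The job is handed in (no verdict came back): the wing knob is finger-tight at about 0.33 Nm, the ring mark looks unmoved, the start button was pressed to its stop and is back up, and the arm never went near the beaker, petri dish or dropper bottle.

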